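# Check a snack tin under the height bar

## Robot

A 6-joint arm with a two-finger parallel gripper is mounted at the origin on the work surface. World frame = base frame: x ahead of the robot, y to its left, z up, the work surface at z = 0. Lengths are in m, angles in degrees, forces in N, time in s.
With the tool pointing down it reaches from about 0.275 to 1 m from the base axis. Payload 8.4 kg.
Tool frame: the origin (TCP) lies on the centre line of the jaws, within the pads' length; the fingertips stand 17 mm ahead of it and the grasp point (between the pads) lies 2 mm behind it (bot.tip_extent is the distance from the TCP to the fingertips, in m); z points along the fingers, y is the line along which they close (so a half turn about z gives the same grasp; the last joint's range is limited). The gripper opens to 85 mm and grips with 20 to 120 N. Pads are 22 mm wide; open, the fingers measure 114 mm over their backs; the gripper's body (76 mm by 85 mm) begins 54 mm behind the grasp point. The pads swing forward as they close: fully open they stand 13 mm farther back than shut.
Start: joints at [67.529, 20.225, 93.587, -0, 66.188, -0.138], TCP at [0.238, 0.578, 0.248] pointing down, gripper open.
Joint ranges: [-150.9, 150.9], [-52.94, 120.26], [3.33, 152.33], [-74.26, 254.26], [0, 154.13], [-172.89, 172.89]. Speed limits (degrees/s): [127.2, 127.2, 159.86, 180, 180, 180].

## Interface

Orientations are given as a 3x3 rotation matrix whose columns are the frame's x, y, z axes.
In Python, from plant import bot, eyes, models gives the robot as it stands.
- The arm moves only by the tool jog_arm, never from a script. Its argument "motion" is a list of rows, each a list of 3 entries, a list of its own where there are three numbers: the closure, from -1 (fully open) to 1 (shut), then the shift along the tool's x, y, z in mm, then the turn, a rotation vector about the tool's x, y, z in rad. In form: [[claw, [tx, ty, tz], [ax, ay, az]], ...]. A call has 1 to 5 rows; each row shifts and turns the commanded pose from where the row before left it, along the tool's axes as they then stand; what a row does not reach is not made up. A row lasts 1/12 s, in which the tool goes at most 41.7 mm and 7.16 degrees, less where a joint would pass 70% of its speed; a pose out of reach is approached as far as the arm can. A call with a gripper value outside its range is refused whole. The fingers move at their own pace and stop on an object; the grip force is fixed at half the most. Time passes only in rows, so rows that do not move let the fingers close. It gives the time, the measured TCP pose, the force, the opening and the grip force at its end, in the units of the state.
- bot.sense(): the state, without advancing time (a new reading comes with each control period).
- eyes.camera(name): name is "side" or "top"; returns (picture, depth): 480x640x3 uint8, blue, green, red; 480x640 float32, m along the optical axis (not along the pixel's ray), 0 where there is no reading.
- eyes.calibration(name): a dict with "mtx" (3x3 intrinsics, pixels), "origin" and "rotation" of the camera in the world. Camera axes: x right, y down, z forward; pixel columns grow to the right and rows downward; lengths in m; the calibration is good to about 2 mm. A picture is of the moment at which its call begins. calibration takes no time and is no camera call.
- bot.finish_job(): hands the job in; it is judged then, once.
Trained networks look in the newest picture that a camera, given by its name, has taken for a name from the list of things; names that differ only in an ending like _2 or _b are one class to them, and where a whole thing is asked for, a point or a joint stands for the part that bears it (a point fixed in the world has none). Each returns a list of dicts, best first, with "p" (0 to 1); they miss things now and then, are a little off and sometimes report something else, mostly with a low value. They report only what shows in the picture. A call takes as long as a camera call.
- models.spot_in(camera, name): "box" ([left, top, width, height] in pixels, round what is visible of it).
- models.cut_out(camera, name): "region" (480x640 bool, what is visible of it) and "box" ([left, top, width, height] in pixels, round what is visible of it).
The state is a dict: "time_s": time; "joint_positions": joint angles; "dq": joint speeds; "effort": joint torques, N m; "tool_pos": TCP position; "tool_rot": TCP orientation; "contact_force": force on the tool from outside, world axes, zero at the start; "wrist_torque": the same for the moment, N m; "opening": opening from 0.0 (shut) to 1.0 (fully open); "grasp_force": force on a finger pad.
Only numpy, scipy, OpenCV 4.12 (cv2) and the standard library are available. Lean on these libraries where they do the work, as an engineer would, in place of code of your own. Each camera call takes 0.05 s, during which the arm holds its last target. There are 200 camera calls.

## Task

Press the brass lid of the blue snack tin fully home, then slide the tin along the table, lengthwise, under the yellow height bar until its end meets the red stop, and hold it there with a light steady push of about 10 N for a second. Then let go and leave it there, under the bar and square to the stop; do not force the tin against the bar, ram the stop or dent the lid, and leave everything else on the table as it stands.

Things in the scene. Friction and masses are not known exactly. Their poses are not given: they have to be found in the camera images.
- tin: Blue rectangular snack tin with a white band and a brass press-in lid, standing on the table: body 130 long (its x) x 64 wide (its y) x 44 high, 0.25 to 0.5 kg. Origin: centre of its underside, z up. Sliding drag on the table about 2 to 4 N. With the lid home the tin is 50 high all over. It is graspable across its 64 width on the blue body, best near its rear end.
- lid_height (a joint): How far the brass lid stands proud of its home position, in m: 0 = home; 5 to 10 mm at the start, so that the tin cannot pass the bar. The lid keeps level, is held by about 6 N of friction all the way down, stays where it is left, and then meets the rigid tin body.
- lid: The brass lid, a plate 126 x 60 x 6 on the tin. Origin: centre of its underside, 44 above the table when home; its flat top face is 6 higher (50 when home). Pressing it with more than 35 N dents it.
- gauge: Fixed height gauge on the table. Origin: on the table, midway under the bar. Its x axis is the direction in which the tin is pushed, its y axis runs along the bar. Two dark steel posts (16 wide, 18 deep) carry the bar, 84 apart between their inner faces, at y = +-42 to +-58; low rails 10 high run from the posts to the stop outside that gap. In between, the bare table is the floor.
- bar: Yellow bridge bar of the gauge, 116 long, 18 deep (gauge x -9 to +9); its underside is 53 and its top 65 above the table. Origin and axes as the gauge. Over 12 N on it is forcing. A tin that rests on the stop has its centre at gauge x -7 to +7 and some 50 of its rear still outside the bar.
- stop: Dark bracket of the gauge (gauge x +88 to +104, 36 high) that carries the red stop: a rigid pad 70 wide, 34 high, 14 thick on two screws, between bar and bracket. The pad is set anew each time: its flat face is somewhere from gauge x +58 to +72, found exactly only by touch. Origin and axes as the gauge. Hold with 3 to 18 N for at least 0.6 s; over 25 N is ramming.
- tall_tin: Green tin with a steel lid, 120 x 64 x 68 high, too tall for the bar; stands beside the blue tin, on either side. Leave it alone. Origin: centre of its underside.
- cup0: Gold drinking cup, 74 across the rim, 92 high, on the table; a bystander. Origin: centre of its underside.
- cup1: Gold drinking cup, 74 across the rim, 92 high, on the table; a bystander. Origin: centre of its underside.
- cup2: Gold drinking cup, 74 across the rim, 92 high, on the table; a bystander. Origin: centre of its underside.
- juice: Orange juice bottle, 72 across, 220 high; a bystander. Origin: centre of its underside.
- water: Green water bottle, 68 across, 230 high; a bystander. Origin: centre of its underside.
- spoon: Spoon lying on the table; a bystander. Origin: under its middle.

How it is judged (in metres and radians):
On the way, in this order (a step that is already met when the one before it is completed fails the run):
1. the lid is pressed home while the tin is still outside the gauge (value of joint lid_height below 0.002 m and x of tin in the frame of gauge below -0.07 m), for 0.2 s.
2. the tin, under the bar and square on the stop, is held against it with 3 to 18 N for 0.6 s (x of tin in the frame of gauge above -0.012 m and y of tin in the frame of gauge between -0.014 and 0.014 m and angle between the x axis of tin and the x axis of gauge, either way round below 0.08 rad and angle between tin's own z axis and vertical below 0.05 rad and value of joint lid_height below 0.002 m and contact force between tin and stop between 3 and 18 N), for 0.6 s.
At the end, for the whole second after the job is handed in: The blue tin stands flat and still on the table under the bar, where the stop was met (its centre no more than 12 mm short of the bar's middle), square to the gauge within 0.08 rad, within 14 mm of the middle between the posts, the lid home within 2 mm, and released (x of tin in the frame of gauge above -0.012 m and y of tin in the frame of gauge between -0.014 and 0.014 m and angle between the x axis of tin and the x axis of gauge, either way round below 0.08 rad and angle between tin's own z axis and vertical below 0.05 rad and value of joint lid_height below 0.002 m and height (world z) of tin below 0.003 m and linear speed of tin below 0.01 m/s); the robot touches nothing.
It fails at once if the tin or its lid is forced against the bar (more than 12 N) (contact force between tin and bar above 12 N).
It fails at once if the stop is rammed (more than 25 N) (contact force between tin and stop above 25 N).
It fails at once if the lid is dented (pressed with more than 35 N) (contact force between lid and anything else above 35 N).
It fails at once if a bystander is moved by more than 20 mm (distance of any of cup0, cup1, cup2, tall_tin, juice, water, spoon from where it was at the start of the episode above 0.02 m).
It also fails if it takes over 64 s, if anything falls off the work surface, if the arm or the gripper's body presses on something with over 40 N, if the wrist force passes 120 N, or if a joint passes its speed limit or range.

## Working session

There is one attempt and no reset: what is moved stays moved. The work goes in short steps, Python scripts to look and compute and a tool call to move; the robot and the scene stay as the last step left them, time stands still between calls to the robot, and variables do not carry over. Pictures are saved under pics/ and viewed, at most 10 in all, crops included, and the job is handed in when it is done.

Besides the shell and the picture viewer there is one more tool, called after ">>>" as name(argument=value, ...) on one line, values as JSON. jog_arm: Moves the arm, as the interface text tells. Its arguments: {"type":"object","properties":{"motion":{"type":"array","items":{"type":"array"}}},"required":["motion"]}

```bash
mkdir -p pics; cat > h.py <<'E'
import numpy as np, cv2
from plant import bot, eyes, models
def cloud(name, d):
    c=eyes.calibration(name); K=np.array(c["mtx"]); v,u=np.mgrid[0:480,0:640]
    p=np.stack([(u-K[0,2])/K[0,0]*d,(v-K[1,2])/K[1,1]*d,d],-1)
    return p@np.array(c["rotation"]).T+np.array(c["origin"])
E
python3 - <<'E'
from h import *
s=bot.sense(); print(s["tool_pos"],s["tool_rot"],s["contact_force"],s["time_s"])
for n in ("top","side"):
    im,d=eyes.camera(n); cv2.imwrite(f"pics/{n}0.png",im); P=cloud(n,d); np.save(n+".npy",P)
    print(n,np.array(eyes.calibration(n)["origin"]))
    for o in ("tin","lid","bar","gauge","stop","tall_tin"):
        for r in models.cut_out(n,o)[:1]:
            m=r["region"]&(d>0); q=P[m]
            if len(q)<10: print(o,"few");continue
            z=np.percentile(q[:,2],[5,50,95]); 
            t=q[q[:,2]>z[2]-.006][:,:2]
            (cx,cy),(w,h),a=cv2.minAreaRect((t*1000).astype(np.float32))
            print(o,round(r["p"],2),r["box"],"z",z.round(4),"rect",round(cx,1),round(cy,1),round(w,1),round(h,1),round(a,2))
E
```

```text
[0.23732848 0.57770673 0.24756143] [[-9.24998592e-01  3.79970194e-01 -5.06861264e-04]
 [ 3.79970532e-01  9.24997709e-01 -1.27812131e-03]
 [-1.68024948e-05 -1.37485275e-03 -9.99999055e-01]] [ 0.13935202 -0.27458944  0.57198501] 0.0
top [ 0.46654418 -0.1548094   1.26866609]
tin 0.96 [337.7, 196.6, 63.1, 36.3] z [0.0425 0.0591 0.0633] rect 614.2 -224.1 60.2 125.9 6.57
lid 0.86 [336.9, 199.4, 64.2, 31.2] z [0.0558 0.0595 0.0634] rect 614.4 -223.9 60.2 125.9 6.81
bar 0.75 [172.5, 218.0, 15.8, 56.1] z [0.055  0.0657 0.0703] rect 546.2 169.5 19.4 113.6 85.64
gauge 0.75 [127.6, 213.8, 63.8, 58.9] z [0.004  0.0344 0.068 ] rect 546.2 169.5 20.0 115.4 85.08
stop 0.83 [127.0, 216.1, 37.6, 56.2] z [0.003  0.0338 0.0402] rect 552.6 252.4 42.7 115.2 85.47
tall_tin 0.71 [339.1, 266.4, 61.3, 39.1] z [0.0615 0.069  0.0728] rect 462.8 -222.7 115.5 61.2 82.82
side [-0.00424403 -0.68772804  0.94354846]
tin 0.96 [329.4, 239.5, 63.5, 57.4] z [0.0117 0.0577 0.0622] rect 615.5 -223.7 63.8 128.0 7.73
lid 0.97 [329.9, 238.5, 61.7, 42.8] z [0.0543 0.0599 0.0627] rect 615.8 -223.7 64.1 128.0 7.85
bar 0.83 [190.6, 175.4, 44.0, 26.8] z [0.0564 0.0653 0.0693] rect 546.2 170.2 22.8 115.0 84.62
gauge 0.68 [171.3, 166.0, 67.3, 55.6] z [0.0043 0.0342 0.0673] rect 546.9 170.5 24.1 116.3 85.42
stop 0.57 [168.3, 166.8, 42.8, 35.6] z [0.0099 0.0333 0.0405] rect 552.3 224.2 105.5 117.5 86.64
tall_tin 0.68 [278.2, 278.3, 64.9, 65.4] z [0.0142 0.0676 0.0717] rect 463.3 -223.7 118.1 61.8 81.85
```

View pics/top0.png

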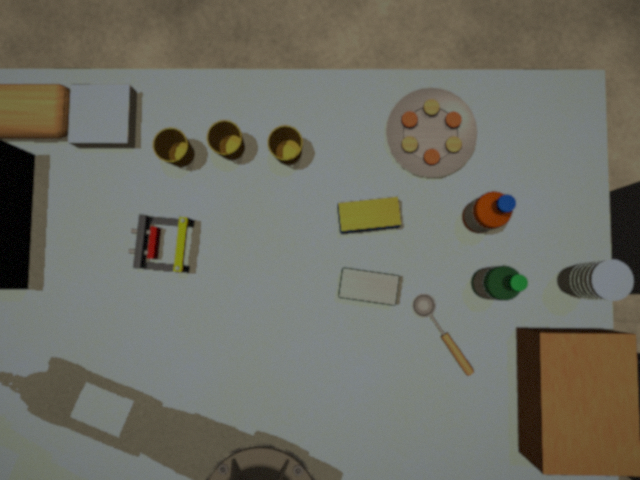

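View pics/side0.png

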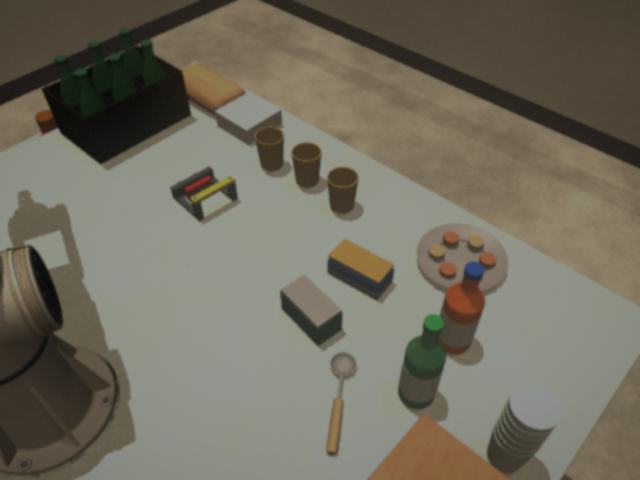

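The top view shows the brass-lidded tin at px (370,214), the gauge at (165,243) with its red stop on the left (+y), and the tall tin at (369,286). The side view agrees, and the path from tin to gauge is clear. The lid stands about 9.5 mm proud. I'll start by turning the tool, then travel over.

>>> jog_arm(motion=[[1,[0,0,0],[0,0,0.1176]],[1,[0,0,0],[0,0,0.1176]],[1,[0,0,0],[0,0,0.1176]],[1,[0,0,0],[0,0,0.1176]],[1,[0,0,0],[0,0,0.1176]]])

```text
time_s: 1.12
tool_pos: [0.2375, 0.5781, 0.2483]
tool_rot: [[-0.554, 0.833, -0.0], [0.833, 0.554, -0.0], [0.0, -0.0, -1.0]]
contact_force: [0.7, -0.8, -0.1]
opening: 0.298
grasp_force: 0.0
```

>>> jog_arm(motion=[[1,[0,0,0],[0,0,0.1176]],[1,[0,0,0],[0,0,0.1176]],[1,[0,0,0],[0,0,0.1176]],[1,[0,0,0],[0,0,0.1176]],[1,[-38,12.5,0],[0,0,0]]])

```text
time_s: 1.53
tool_pos: [0.2532, 0.5461, 0.2484]
tool_rot: [[-0.115, 0.993, -0.0], [0.993, 0.115, 0.004], [0.004, 0.0, -1.0]]
contact_force: [0.8, -1.0, 0.5]
opening: 0.002
grasp_force: 0.0
```

>>> jog_arm(motion=[[1,[-38,12.5,0],[0,0,0]],[1,[-38,12.5,0],[0,0,0]],[1,[-38,12.5,0],[0,0,0]],[1,[-38,12.5,0],[0,0,0]],[1,[-38,12.5,0],[0,0,0]]])

```text
time_s: 1.95
tool_pos: [0.3402, 0.3593, 0.2485]
tool_rot: [[-0.123, 0.992, 0.0], [0.992, 0.123, 0.0], [0.0, 0.0, -1.0]]
contact_force: [0.8, 0.3, -0.3]
opening: -0.002
grasp_force: 0.0
```

>>> jog_arm(motion=[[1,[-38,12.5,0],[0,0,0]],[1,[-38,12.5,0],[0,0,0]],[1,[-38,12.5,0],[0,0,0]],[1,[-38,12.5,0],[0,0,0]],[1,[-38,12.5,0],[0,0,0]]])

```text
time_s: 2.37
tool_pos: [0.4256, 0.1783, 0.2486]
tool_rot: [[-0.122, 0.992, 0.001], [0.992, 0.122, 0.0], [0.0, 0.001, -1.0]]
contact_force: [0.8, 1.2, -0.7]
opening: -0.003
grasp_force: 0.0
```

>>> jog_arm(motion=[[1,[-38,12.5,0],[0,0,0]],[1,[-38,12.5,0],[0,0,0]],[1,[-38,12.5,0],[0,0,0]],[1,[-38,12.5,0],[0,0,0]],[1,[-38,12.5,0],[0,0,0]]])

```text
time_s: 2.78
tool_pos: [0.5109, -0.0029, 0.2486]
tool_rot: [[-0.122, 0.993, 0.001], [0.993, 0.122, 0.0], [-0.0, 0.001, -1.0]]
contact_force: [1.7, 0.5, -0.3]
opening: 0.003
grasp_force: 0.0
```

>>> jog_arm(motion=[[1,[-38,12.5,0],[0,0,0]],[1,[-38,12.5,0],[0,0,0]],[1,[-38,12.5,0],[0,0,0]],[1,[-38,12.5,0],[0,0,0]],[1,[0,0,0],[0,0,0]]])

```text
time_s: 3.2
tool_pos: [0.5812, -0.1515, 0.2484]
tool_rot: [[-0.119, 0.993, 0.003], [0.993, 0.119, -0.003], [-0.003, 0.002, -1.0]]
contact_force: [-1.3, 0.3, 0.6]
opening: -0.0
grasp_force: 0.0
```

>>> jog_arm(motion=[[1,[-27.3,8.9,0],[0,0,0]],[1,[-27.3,8.9,0],[0,0,0]],[1,[-27.3,8.9,0],[0,0,0]],[1,[0,0,35],[0,0,0]],[1,[0,0,40],[0,0,0]]])

```text
time_s: 3.62
tool_pos: [0.6178, -0.2261, 0.1754]
tool_rot: [[-0.12, 0.993, 0.007], [0.993, 0.121, -0.003], [-0.004, 0.007, -1.0]]
contact_force: [0.2, -0.0, -1.0]
opening: -0.002
grasp_force: 0.0
```

>>> jog_arm(motion=[[1,[0,0,40],[0,0,0]],[1,[0,0,25],[0,0,0]],[1,[0,0,13],[0,0,0]],[1,[0,0,5],[0,0,0]],[1,[0,0,0],[0,0,0]]])

```text
time_s: 4.03
tool_pos: [0.6151, -0.2235, 0.0899]
tool_rot: [[-0.122, 0.992, -0.001], [0.992, 0.122, 0.0], [0.0, -0.001, -1.0]]
contact_force: [0.0, 0.5, -0.0]
opening: 0.001
grasp_force: 0.0
```

>>> jog_arm(motion=[[1,[0,0,0],[0,0,0]],[1,[0,0,0],[0,0,0]],[1,[0,0,0],[0,0,0]]])

```text
time_s: 4.28
tool_pos: [0.6162, -0.224, 0.0922]
tool_rot: [[-0.122, 0.992, 0.003], [0.992, 0.122, -0.001], [-0.001, 0.003, -1.0]]
contact_force: [-0.2, 1.0, 0.3]
opening: -0.002
grasp_force: 0.0
```

>>> jog_arm(motion=[[1,[0,0,6],[0,0,0]],[1,[0,0,3],[0,0,0]],[1,[0,0,2],[0,0,0]],[1,[0,0,1],[0,0,0]],[1,[0,0,0],[0,0,0]]])

```text
time_s: 4.7
tool_pos: [0.6148, -0.2235, 0.0779]
tool_rot: [[-0.122, 0.993, -0.001], [0.993, 0.122, 0.0], [0.0, -0.001, -1.0]]
contact_force: [-0.6, -0.2, 0.4]
opening: -0.003
grasp_force: 0.0
```

>>> jog_arm(motion=[[1,[0,0,1],[0,0,0]],[1,[0,0,1],[0,0,0]],[1,[0,0,1],[0,0,0]],[1,[0,0,0],[0,0,0]]])

```text
time_s: 5.03
tool_pos: [0.6152, -0.2237, 0.0753]
tool_rot: [[-0.122, 0.992, 0.0], [0.992, 0.122, -0.0], [-0.0, 0.0, -1.0]]
contact_force: [-0.4, -0.5, 0.8]
opening: -0.004
grasp_force: 0.3
```

>>> jog_arm(motion=[[1,[0,0,0.5],[0,0,0]],[1,[0,0,0.5],[0,0,0]],[1,[0,0,0.5],[0,0,0]],[1,[0,0,0.5],[0,0,0]],[1,[0,0,0],[0,0,0]]])

```text
time_s: 5.45
tool_pos: [0.6152, -0.2236, 0.0737]
tool_rot: [[-0.122, 0.992, 0.0], [0.992, 0.122, -0.0], [-0.0, 0.0, -1.0]]
contact_force: [-1.4, 0.2, 4.8]
opening: -0.001
grasp_force: 2.3
```

>>> jog_arm(motion=[[1,[0,0,0.5],[0,0,0]],[1,[0,0,0.5],[0,0,0]],[1,[0,0,0.5],[0,0,0]],[1,[0,0,0.5],[0,0,0]],[1,[0,0,0],[0,0,0]]])

```text
time_s: 5.87
tool_pos: [0.6152, -0.2237, 0.0717]
tool_rot: [[-0.122, 0.992, 0.0], [0.992, 0.122, -0.0], [-0.0, 0.0, -1.0]]
contact_force: [-0.7, -0.0, 3.9]
opening: -0.002
grasp_force: 2.3
```

>>> jog_arm(motion=[[1,[0,0,0.5],[0,0,0]],[1,[0,0,0.5],[0,0,0]],[1,[0,0,0.5],[0,0,0]],[1,[0,0,0.5],[0,0,0]],[1,[0,0,0],[0,0,0]]])

```text
time_s: 6.28
tool_pos: [0.6152, -0.2237, 0.0697]
tool_rot: [[-0.122, 0.992, 0.0], [0.992, 0.122, -0.0], [-0.0, 0.0, -1.0]]
contact_force: [-1.7, 0.6, 3.8]
opening: 0.004
grasp_force: 2.3
```

>>> jog_arm(motion=[[1,[0,0,0.5],[0,0,0]],[1,[0,0,0.5],[0,0,0]],[1,[0,0,0],[0,0,0]]])

```text
time_s: 6.53
tool_pos: [0.6152, -0.2237, 0.0686]
tool_rot: [[-0.122, 0.992, 0.0], [0.992, 0.122, -0.0], [-0.0, 0.0, -1.0]]
contact_force: [-0.5, -0.3, 4.9]
opening: -0.001
grasp_force: 2.4
```

>>> jog_arm(motion=[[1,[0,0,0.3],[0,0,0]],[1,[0,0,0.2],[0,0,0]],[1,[0,0,0],[0,0,0]]])

```text
time_s: 6.78
tool_pos: [0.6152, -0.2237, 0.0682]
tool_rot: [[-0.122, 0.992, 0.0], [0.992, 0.122, -0.0], [-0.0, 0.0, -1.0]]
contact_force: [-1.2, 0.6, 6.0]
opening: -0.0
grasp_force: 2.6
```

>>> jog_arm(motion=[[1,[0,0,0.2],[0,0,0]],[1,[0,0,0.2],[0,0,0]],[1,[0,0,0],[0,0,0]]])

```text
time_s: 7.03
tool_pos: [0.6152, -0.2236, 0.0678]
tool_rot: [[-0.122, 0.992, 0.0], [0.992, 0.122, -0.0], [-0.0, 0.0, -1.0]]
contact_force: [-0.7, 0.1, 4.5]
opening: 0.002
grasp_force: 2.6
```

>>> jog_arm(motion=[[1,[0,0,0.2],[0,0,0]],[1,[0,0,0.2],[0,0,0]],[1,[0,0,0],[0,0,0]]])

```text
time_s: 7.28
tool_pos: [0.6152, -0.2237, 0.0674]
tool_rot: [[-0.122, 0.992, 0.0], [0.992, 0.122, -0.0], [-0.0, 0.0, -1.0]]
contact_force: [-2.2, 0.3, 5.7]
opening: 0.001
grasp_force: 2.6
```

>>> jog_arm(motion=[[1,[0,0,0.2],[0,0,0]],[1,[0,0,0.2],[0,0,0]],[1,[0,0,0],[0,0,0]]])

```text
time_s: 7.53
tool_pos: [0.6152, -0.2236, 0.0671]
tool_rot: [[-0.122, 0.992, 0.0], [0.992, 0.122, -0.0], [-0.0, 0.0, -1.0]]
contact_force: [-2.3, 0.1, 6.1]
opening: 0.001
grasp_force: 3.2
```

>>> jog_arm(motion=[[1,[0,0,0.2],[0,0,0]],[1,[0,0,0.1],[0,0,0]],[1,[0,0,0],[0,0,0]]])

```text
time_s: 7.78
tool_pos: [0.6152, -0.2237, 0.0671]
tool_rot: [[-0.122, 0.992, 0.0], [0.992, 0.122, -0.0], [-0.0, 0.0, -1.0]]
contact_force: [-3.2, 1.1, 8.4]
opening: 0.002
grasp_force: 4.4
```

>>> jog_arm(motion=[[1,[0,0,0.3],[0,0,0]],[1,[0,0,0.3],[0,0,0]],[1,[0,0,0],[0,0,0]],[1,[0,0,0],[0,0,0]]])

```text
time_s: 8.12
tool_pos: [0.6153, -0.2237, 0.067]
tool_rot: [[-0.122, 0.992, 0.0], [0.992, 0.122, -0.0], [-0.0, 0.0, -1.0]]
contact_force: [-4.3, 1.3, 13.4]
opening: 0.002
grasp_force: 6.9
```

>>> jog_arm(motion=[[1,[0,0,-10],[0,0,0]],[-1,[0,0,-25],[0,0,0]],[-1,[-10,0,-10],[0,0,0]],[-1,[-20,0,0],[0,0,0]],[-1,[-20,0,0],[0,0,0]]])

```text
time_s: 8.53
tool_pos: [0.6223, -0.2743, 0.1123]
tool_rot: [[-0.124, 0.992, 0.003], [0.992, 0.124, -0.001], [-0.002, 0.002, -1.0]]
contact_force: [-0.2, 0.5, 0.2]
opening: 0.563
grasp_force: 0.0
```

>>> jog_arm(motion=[[-1,[0,0,0],[0,0,0]],[-1,[0,0,0],[0,0,0]],[-1,[0,0,0],[0,0,0]]])

```text
time_s: 8.78
tool_pos: [0.6209, -0.2733, 0.1104]
tool_rot: [[-0.122, 0.993, -0.0], [0.993, 0.122, 0.0], [0.0, -0.0, -1.0]]
contact_force: [-1.0, 0.4, 0.7]
opening: 0.971
grasp_force: 0.0
```

```bash
python3 - <<'E'
from h import *
s=bot.sense(); print(s["tool_pos"],s["opening"])
for n in ("top","side"):
    im,d=eyes.camera(n); P=cloud(n,d); cv2.imwrite(f"pics/{n}1.png",im[160:310,280:480].repeat(3,0).repeat(3,1))
    for o in ("tin","lid"):
        for r in models.cut_out(n,o)[:1]:
            m=r["region"]&(d>0); q=P[m]; q=q[q[:,2]<.07]
            z=np.percentile(q[:,2],[5,50,95]); t=q[q[:,2]>.042][:,:2]
            print(n,o,r["p"],z.round(4),cv2.minAreaRect((t*1000).astype(np.float32)))
E
```

```text
[ 0.62090651 -0.27330722  0.11044156] 0.9709553626232669
top tin 0.76 [0.0432 0.0505 0.0547] ((612.956787109375, -214.78689575195312), (63.33759307861328, 111.33688354492188), 6.587000370025635)
top lid 0.56 [0.0467 0.0508 0.0547] ((613.4091186523438, -214.522705078125), (60.86440658569336, 109.73049926757812), 6.580530166625977)
side tin 0.69 [0.0086 0.0489 0.0536] ((614.6536865234375, -224.11471557617188), (65.94152069091797, 130.2169647216797), 6.654980659484863)
side lid 0.71 [0.0474 0.0513 0.0542] ((615.4345092773438, -223.05996704101562), (63.363525390625, 128.78811645507812), 7.370095252990723)
```

Lid is home: its top now reads 50.5 mm. Next I grasp near the rear end.

>>> jog_arm(motion=[[-1,[0,0,30],[0,0,0]],[-1,[0,0,30],[0,0,0]],[-1,[0,0,18],[0,0,0]],[-1,[0,0,7],[0,0,0]],[-1,[0,0,2],[0,0,0]]])

```text
time_s: 9.5
tool_pos: [0.6203, -0.2726, 0.0221]
tool_rot: [[-0.123, 0.992, -0.002], [0.992, 0.123, 0.001], [0.001, -0.002, -1.0]]
contact_force: [1.2, 0.1, 0.9]
opening: 1.001
grasp_force: 0.0
```

>>> jog_arm(motion=[[-1,[0,0,0],[0,0,0]],[-1,[0,0,0],[0,0,0]],[0,[0,0,0],[0,0,0]],[1,[0,0,0],[0,0,0]],[1,[0,0,0],[0,0,0]]])

```text
time_s: 9.92
tool_pos: [0.622, -0.2737, 0.0253]
tool_rot: [[-0.122, 0.992, 0.002], [0.992, 0.122, -0.001], [-0.001, 0.002, -1.0]]
contact_force: [-0.9, 0.6, 7.8]
opening: 0.743
grasp_force: 67.2
```

>>> jog_arm(motion=[[1,[0,0,0],[0,0,0]],[1,[0,0,0],[0,0,0]],[1,[0,0,0],[0,0,0]],[1,[0,0,0],[0,0,0]]])

```text
time_s: 10.25
tool_pos: [0.622, -0.2737, 0.0254]
tool_rot: [[-0.122, 0.992, 0.002], [0.992, 0.122, -0.001], [-0.001, 0.002, -1.0]]
contact_force: [-1.5, -0.0, 6.9]
opening: 0.737
grasp_force: 67.2
```

```bash
python3 - <<'E'
from h import *
s=bot.sense(); print(s["tool_pos"],s["tool_rot"],s["opening"],s["grasp_force"],s["contact_force"])
# gauge pose refined from saved clouds + fresh
for n in ("top","side"):
    im,d=eyes.camera(n); P=cloud(n,d)
    for o in ("bar","gauge","stop"):
        for r in models.cut_out(n,o)[:1]:
            q=P[r["region"]&(d>0)]; 
            for lo,hi,l in ((.058,.072,"bartop"),(.028,.042,"brk/pad")):
                t=q[(q[:,2]>lo)&(q[:,2]<hi)][:,:2]
                if len(t)>30:
                    c=np.median(t,0); w=np.linalg.svd(t-t.mean(0),full_matrices=False)[2][0]
                    print(n,o,l,len(t),(t.mean(0)*1e3).round(1),np.degrees(np.arctan(w[1]/w[0])).round(2))
E
```

```text
[ 0.6220223  -0.27369063  0.0253746 ] [[-1.22346884e-01  9.92485532e-01  1.92604384e-03]
 [ 9.92486705e-01  1.22348865e-01 -9.46550226e-04]
 [-1.17508668e-03  1.79576544e-03 -9.99997697e-01]] 0.7373289618086778 67.22619652748108 [-1.53287483 -0.00844193  6.93811055]
top bar bartop 495 [546.6 168.8] -4.62
top gauge bartop 514 [546.2 169. ] -4.5
top gauge brk/pad 730 [552.5 251.8] -7.72
top stop brk/pad 672 [552.3 254.7] -4.34
side bar bartop 364 [544.5 168.1] -4.61
side gauge bartop 368 [543.8 168.3] -4.75
side gauge brk/pad 588 [550.5 240.7] 87.64
side stop brk/pad 513 [552.5 254.7] -5.45
```

>>> jog_arm(motion=[[1,[0,0,-0.7],[0,0,0]],[1,[0,0,0],[0,0,0.05]],[1,[0,0,0],[0,0,0.05]],[1,[0,0,0],[0,0,0.05]],[1,[0,0,0],[0,0,0.053]]])

```text
time_s: 11.07
tool_pos: [0.6216, -0.2729, 0.0254]
tool_rot: [[0.083, 0.997, 0.001], [0.997, -0.083, 0.0], [0.0, 0.001, -1.0]]
contact_force: [-0.7, 4.1, 4.5]
opening: 0.744
grasp_force: 67.0
```

>>> jog_arm(motion=[[1,[0,0,0],[0,0,0]],[1,[5,-2,0],[0,0,0]],[1,[10,-4,0],[0,0,0]],[1,[17,-6.6,0],[0,0,0]],[1,[17,-6.6,0],[0,0,0]]])

```text
time_s: 11.48
tool_pos: [0.6071, -0.2237, 0.0254]
tool_rot: [[0.08, 0.997, 0.003], [0.997, -0.08, -0.002], [-0.002, 0.004, -1.0]]
contact_force: [2.0, -4.5, 5.4]
opening: 0.739
grasp_force: 67.1
```

>>> jog_arm(motion=[[1,[17,-6.6,0],[0,0,0]],[1,[17,-6.6,0],[0,0,0]],[1,[17,-6.6,0],[0,0,0]],[1,[17,-6.6,0],[0,0,0]],[1,[17,-6.6,0],[0,0,0]]])

```text
time_s: 11.9
tool_pos: [0.5808, -0.1355, 0.0254]
tool_rot: [[0.079, 0.997, 0.003], [0.997, -0.079, -0.002], [-0.001, 0.003, -1.0]]
contact_force: [1.9, -5.4, 3.7]
opening: 0.738
grasp_force: 67.0
```

>>> jog_arm(motion=[[1,[17,-6.6,0],[0,0,0]],[1,[17,-6.6,0],[0,0,0]],[1,[17,-6.6,0],[0,0,0]],[1,[17,-6.6,0],[0,0,0]],[1,[17,-6.6,0],[0,0,0]]])

```text
time_s: 12.32
tool_pos: [0.5548, -0.048, 0.0254]
tool_rot: [[0.079, 0.997, 0.003], [0.997, -0.079, -0.001], [-0.001, 0.003, -1.0]]
contact_force: [0.9, -6.3, 5.4]
opening: 0.74
grasp_force: 67.2
```

>>> jog_arm(motion=[[1,[17,-6.6,0],[0,0,0]],[1,[17,-6.6,0],[0,0,0]],[1,[17,-6.6,0],[0,0,0]],[1,[10,-6,0],[0,0,0]],[1,[0,0,0],[0,0,0]]])

```text
time_s: 12.73
tool_pos: [0.5333, 0.0168, 0.0253]
tool_rot: [[0.078, 0.997, 0.002], [0.997, -0.078, 0.001], [0.001, 0.002, -1.0]]
contact_force: [-0.5, 8.4, 9.8]
opening: 0.739
grasp_force: 67.6
```

```bash
python3 - <<'E'
from h import *
s=bot.sense(); print(s["tool_pos"],s["tool_rot"],s["contact_force"])
g=np.array([.0802,.9968]); gy=np.array([-.9968,.0802]); o=np.array([.546,.169])
p=np.array(s["tool_pos"])[:2]-o; print("tcp gauge",p@g,p@gy)
for n in ("top","side"):
    im,d=eyes.camera(n); P=cloud(n,d); cv2.imwrite(f"pics/{n}2.png",cv2.resize(im[120:320,80:346],None,fx=3,fy=3) if n=="top" else cv2.resize(im[120:320,120:386],None,fx=3,fy=3))
    for ob in ("tin","lid","bar"):
        for r in models.cut_out(n,ob)[:1]:
            q=P[r["region"]&(d>0)]; a,b=(.058,.072) if ob=="bar" else (.042,.056)
            t=q[(q[:,2]>a)&(q[:,2]<b)][:,:2]-o; t=np.stack([t@g,t@gy],1)*1e3
            print(n,ob,r["p"],len(t),np.percentile(t,[3,50,97],axis=0).round(1).tolist(),cv2.minAreaRect(t.astype(np.float32)))
E
```

```text
[0.53325375 0.01675207 0.02531021] [[ 7.84670358e-02  9.96914557e-01  2.07153010e-03]
 [ 9.96916397e-01 -7.84684854e-02  6.27930634e-04]
 [ 7.88543018e-04  2.01587046e-03 -9.99997657e-01]] [-0.50805721  8.41061227  9.82094285]
tcp gauge -0.1527829854788415 0.0004951763815163317
top tin 0.58 53 [[-642.4, -7.0], [-621.3, 24.5], [-617.0, 54.2]] ((-629.4697875976562, 23.26724624633789), (27.6340274810791, 66.5513916015625), 5.137859344482422)
top bar 0.56 66 [[-1.8, -56.9], [5.3, -44.3], [10.0, -25.1]] ((6.3371076583862305, -40.940914154052734), (34.86228561401367, 11.683087348937988), 73.60781860351562)
side tin 0.89 556 [[-167.5, -27.6], [-138.0, 4.3], [-41.8, 30.9]] ((-103.44139862060547, 0.08691024780273438), (132.93338012695312, 64.85784149169922), 0.888816773891449)
side lid 0.93 430 [[-165.3, -24.1], [-79.0, 4.2], [-41.5, 28.8]] ((-101.75316619873047, 0.7182350158691406), (129.67520141601562, 56.97086715698242), 2.0767927169799805)
side bar 0.78 308 [[-9.0, -37.7], [-2.2, 9.9], [9.6, 55.2]] ((1.9052915573120117, 8.04669189453125), (24.67568588256836, 97.34138488769531), 2.077214002609253)
```

View pics/side2.png

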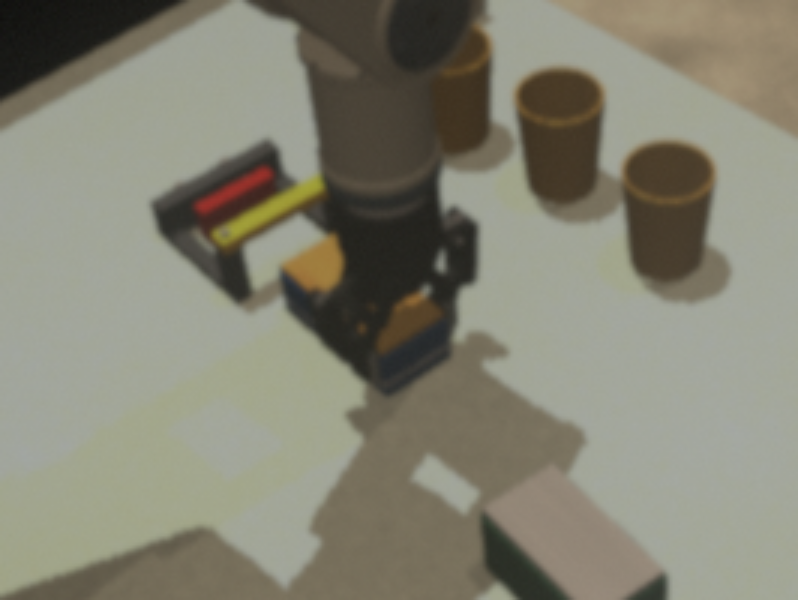

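>>> jog_arm(motion=[[1,[0,0,0],[0,0,0]],[1,[0,0,0],[0,0,0]]])

```text
time_s: 13.3
tool_pos: [0.5334, 0.0162, 0.0253]
tool_rot: [[0.08, 0.997, 0.001], [0.997, -0.08, 0.002], [0.002, 0.001, -1.0]]
contact_force: [-2.1, 9.8, 10.4]
opening: 0.737
grasp_force: 67.6
```

>>> jog_arm(motion=[[1,[0,0,-0.5],[0,0,0]],[1,[2,0,-0.5],[0,0,0]],[1,[5,0,0],[0,0,0]],[1,[7,0,0],[0,0,0]],[1,[7,0,0],[0,0,0]]])

```text
time_s: 13.72
tool_pos: [0.5347, 0.036, 0.0254]
tool_rot: [[0.081, 0.997, -0.0], [0.997, -0.081, -0.0], [-0.0, -0.0, -1.0]]
contact_force: [-0.7, -2.6, 1.3]
opening: 0.743
grasp_force: 66.8
```

>>> jog_arm(motion=[[1,[7,0,0],[0,0,0]],[1,[7,0,0],[0,0,0]],[1,[7,0,0],[0,0,0]],[1,[7,0,0],[0,0,0]],[1,[7,0,0],[0,0,0]]])

```text
time_s: 14.13
tool_pos: [0.5376, 0.0714, 0.0254]
tool_rot: [[0.08, 0.997, 0.0], [0.997, -0.08, -0.0], [-0.0, 0.0, -1.0]]
contact_force: [0.0, -3.0, 0.4]
opening: 0.739
grasp_force: 66.8
```

>>> jog_arm(motion=[[1,[7,0,0],[0,0,0]],[1,[7,0,0],[0,0,0]],[1,[6,0,0],[0,0,0]],[1,[4,0,0],[0,0,0]],[1,[2,0,0],[0,0,0]]])

```text
time_s: 14.55
tool_pos: [0.5397, 0.0971, 0.0254]
tool_rot: [[0.08, 0.997, -0.0], [0.997, -0.08, 0.0], [0.0, -0.0, -1.0]]
contact_force: [0.1, -3.5, 1.3]
opening: 0.742
grasp_force: 66.7
```

>>> jog_arm(motion=[[1,[2,0,0],[0,0,0]],[1,[2,0,0],[0,0,0]],[1,[2,0,0],[0,0,0]],[1,[1,0,0],[0,0,0]],[1,[1,0,0],[0,0,0]]])

```text
time_s: 14.97
tool_pos: [0.5403, 0.1045, 0.0254]
tool_rot: [[0.08, 0.997, -0.0], [0.997, -0.08, -0.0], [-0.0, -0.0, -1.0]]
contact_force: [-0.4, -2.5, 0.8]
opening: 0.736
grasp_force: 66.7
```

>>> jog_arm(motion=[[1,[0.8,0,0],[0,0,0]],[1,[0.8,0,0],[0,0,0]],[1,[0.8,0,0],[0,0,0]],[1,[0.8,0,0],[0,0,0]]])

```text
time_s: 15.3
tool_pos: [0.5405, 0.1077, 0.0254]
tool_rot: [[0.08, 0.997, -0.0], [0.997, -0.08, 0.0], [-0.0, -0.0, -1.0]]
contact_force: [-0.4, -3.0, 1.8]
opening: 0.737
grasp_force: 66.7
```

Tin centre is now at about gauge x -12. I continue gently, one short call at a time.

>>> jog_arm(motion=[[1,[0.6,0,0],[0,0,0]],[1,[0.6,0,0],[0,0,0]],[1,[0.6,0,0],[0,0,0]],[1,[0.6,0,0],[0,0,0]]])

```text
time_s: 15.63
tool_pos: [0.5407, 0.1101, 0.0254]
tool_rot: [[0.08, 0.997, -0.0], [0.997, -0.08, -0.0], [-0.0, -0.0, -1.0]]
contact_force: [-0.9, -2.6, 0.7]
opening: 0.74
grasp_force: 66.7
```

>>> jog_arm(motion=[[1,[0.6,0,0],[0,0,0]],[1,[0.6,0,0],[0,0,0]],[1,[0.6,0,0],[0,0,0]]])

```text
time_s: 15.88
tool_pos: [0.5409, 0.1119, 0.0254]
tool_rot: [[0.08, 0.997, -0.0], [0.997, -0.08, 0.0], [0.0, -0.0, -1.0]]
contact_force: [-0.4, -2.7, 0.7]
opening: 0.74
grasp_force: 66.7
```

>>> jog_arm(motion=[[1,[0.6,0,0],[0,0,0]],[1,[0.6,0,0],[0,0,0]]])

```text
time_s: 16.05
tool_pos: [0.5409, 0.1131, 0.0254]
tool_rot: [[0.08, 0.997, -0.0], [0.997, -0.08, -0.0], [-0.0, -0.0, -1.0]]
contact_force: [0.2, -2.6, -0.3]
opening: 0.74
grasp_force: 66.7
```

>>> jog_arm(motion=[[1,[0.4,0,0],[0,0,0]],[1,[0.4,0,0],[0,0,0]],[1,[0.4,0,0],[0,0,0]],[1,[0.4,0,0],[0,0,0]],[1,[0.4,0,0],[0,0,0]]])

```text
time_s: 16.47
tool_pos: [0.5411, 0.1151, 0.0254]
tool_rot: [[0.08, 0.997, -0.0], [0.997, -0.08, -0.0], [-0.0, -0.0, -1.0]]
contact_force: [0.3, -2.4, -0.1]
opening: 0.739
grasp_force: 66.7
```

>>> jog_arm(motion=[[1,[0.4,0,0],[0,0,0]],[1,[0.4,0,0],[0,0,0]],[1,[0.4,0,0],[0,0,0]],[1,[0.4,0,0],[0,0,0]],[1,[0.4,0,0],[0,0,0]]])

```text
time_s: 16.88
tool_pos: [0.5413, 0.1171, 0.0254]
tool_rot: [[0.08, 0.997, -0.0], [0.997, -0.08, -0.0], [-0.0, -0.0, -1.0]]
contact_force: [-0.3, -2.8, 0.8]
opening: 0.74
grasp_force: 66.7
```

>>> jog_arm(motion=[[1,[0.4,0,0],[0,0,0]],[1,[0.4,0,0],[0,0,0]],[1,[0.4,0,0],[0,0,0]],[1,[0.4,0,0],[0,0,0]],[1,[0.4,0,0],[0,0,0]]])

```text
time_s: 17.3
tool_pos: [0.5413, 0.1176, 0.0254]
tool_rot: [[0.08, 0.997, -0.0], [0.997, -0.08, -0.002], [-0.002, -0.0, -1.0]]
contact_force: [0.6, -16.7, 2.6]
opening: 0.742
grasp_force: 66.9
```

>>> jog_arm(motion=[[1,[-0.4,0,0],[0,0,0]],[1,[0,0,0],[0,0,0]],[1,[0,0,0],[0,0,0]]])

```text
time_s: 17.55
tool_pos: [0.5413, 0.1176, 0.0254]
tool_rot: [[0.08, 0.997, -0.0], [0.997, -0.08, -0.001], [-0.001, -0.0, -1.0]]
contact_force: [-0.4, -11.1, 1.1]
opening: 0.743
grasp_force: 66.7
```

>>> jog_arm(motion=[[1,[0,0,0],[0,0,0]],[1,[0,0,0],[0,0,0]],[1,[0,0,0],[0,0,0]],[1,[0,0,0],[0,0,0]],[1,[0,0,0],[0,0,0]]])

```text
time_s: 17.97
tool_pos: [0.5413, 0.1176, 0.0254]
tool_rot: [[0.08, 0.997, -0.0], [0.997, -0.08, -0.001], [-0.001, -0.0, -1.0]]
contact_force: [-0.3, -11.4, 1.5]
opening: 0.744
grasp_force: 66.7
```

>>> jog_arm(motion=[[1,[0,0,0],[0,0,0]],[1,[0,0,0],[0,0,0]],[1,[0,0,0],[0,0,0]],[1,[0,0,0],[0,0,0]],[1,[0,0,0],[0,0,0]]])

```text
time_s: 18.38
tool_pos: [0.5413, 0.1176, 0.0254]
tool_rot: [[0.08, 0.997, -0.0], [0.997, -0.08, -0.001], [-0.001, -0.0, -1.0]]
contact_force: [-1.0, -11.7, 0.6]
opening: 0.745
grasp_force: 66.7
```

>>> jog_arm(motion=[[1,[0,0,0],[0,0,0]],[1,[0,0,0],[0,0,0]],[1,[0,0,0],[0,0,0]]])

```text
time_s: 18.63
tool_pos: [0.5413, 0.1176, 0.0254]
tool_rot: [[0.08, 0.997, -0.0], [0.997, -0.08, -0.001], [-0.001, -0.0, -1.0]]
contact_force: [-0.2, -10.9, 2.0]
opening: 0.742
grasp_force: 66.7
```

```bash
python3 - <<'E'
from h import *
g=np.array([.0802,.9968]); gy=np.array([-.9968,.0802]); o=np.array([.546,.169])
p=np.array(bot.sense()["tool_pos"])[:2]-o; print("tcp gauge",p@g,p@gy)
n="side"; im,d=eyes.camera(n); P=cloud(n,d); cv2.imwrite("pics/side3.png",cv2.resize(im[120:320,120:386],None,fx=3,fy=3))
E
```

```text
tcp gauge -0.05159240584809199 0.0005262756953379293
```

View pics/side3.png

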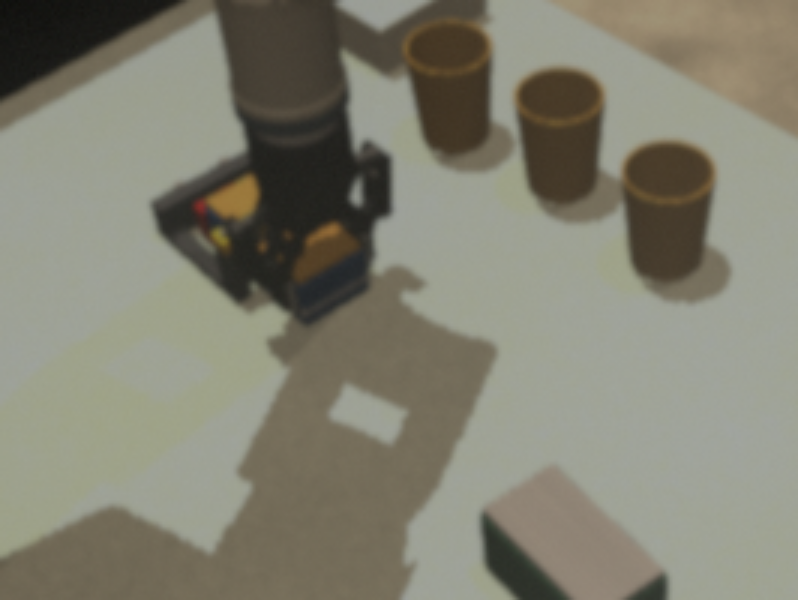

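Tin is under the bar, its end at the red pad (px ~200,210), and it was held at about 11 N. I ease off and release.

>>> jog_arm(motion=[[1,[-0.5,0,0],[0,0,0]],[0.4,[0,0,0],[0,0,0]],[-1,[0,0,0],[0,0,0]],[-1,[0,0,0],[0,0,0]],[-1,[0,0,0],[0,0,0]]])

```text
time_s: 19.1
tool_pos: [0.5415, 0.1185, 0.0255]
tool_rot: [[0.08, 0.997, 0.0], [0.997, -0.08, 0.0], [0.0, 0.0, -1.0]]
contact_force: [-0.1, 0.1, 1.1]
opening: 0.998
grasp_force: 0.0
```

>>> jog_arm(motion=[[-1,[0,0,0],[0,0,0]],[-1,[0,0,0],[0,0,0]],[-1,[0,0,0],[0,0,0]],[-1,[0,0,0],[0,0,0]]])

```text
time_s: 19.43
tool_pos: [0.5414, 0.1182, 0.0254]
tool_rot: [[0.08, 0.997, 0.0], [0.997, -0.08, 0.0], [0.0, 0.0, -1.0]]
contact_force: [1.0, 0.3, 0.7]
opening: 0.998
grasp_force: 0.0
```

>>> jog_arm(motion=[[-1,[0,0,-4],[0,0,0]],[-1,[0,0,-10],[0,0,0]],[-1,[0,0,-20],[0,0,0]],[-1,[0,0,-30],[0,0,0]],[-1,[0,0,-30],[0,0,0]]])

```text
time_s: 19.85
tool_pos: [0.5407, 0.118, 0.1207]
tool_rot: [[0.08, 0.997, -0.001], [0.997, -0.08, -0.0], [-0.0, -0.001, -1.0]]
contact_force: [0.9, -1.1, -0.4]
opening: 1.0
grasp_force: 0.0
```

>>> jog_arm(motion=[[-1,[-35,0,-15],[0,0,0]],[-1,[-35,0,-15],[0,0,0]],[-1,[-35,0,-15],[0,0,0]],[-1,[-35,0,-10],[0,0,0]],[-1,[-35,0,0],[0,0,0]]])

```text
time_s: 20.27
tool_pos: [0.5283, -0.0579, 0.1778]
tool_rot: [[0.08, 0.997, 0.005], [0.997, -0.08, -0.001], [-0.0, 0.005, -1.0]]
contact_force: [1.1, -0.9, 0.1]
opening: 1.003
grasp_force: 0.0
```

>>> jog_arm(motion=[[-1,[-35,0,0],[0,0,0]],[-1,[-20,0,0],[0,0,0]],[-1,[0,0,0],[0,0,0]],[-1,[0,0,0],[0,0,0]],[-1,[0,0,0],[0,0,0]]])

```text
time_s: 20.68
tool_pos: [0.5229, -0.1106, 0.1749]
tool_rot: [[0.081, 0.997, 0.0], [0.997, -0.081, 0.0], [0.0, 0.0, -1.0]]
contact_force: [-0.5, -0.6, -0.1]
opening: 1.001
grasp_force: 0.0
```

```bash
python3 - <<'E'
from h import *
g=np.array([.0802,.9968]); gy=np.array([-.9968,.0802]); o=np.array([.546,.169])
for n in ("top","side"):
    im,d=eyes.camera(n); P=cloud(n,d); cv2.imwrite(f"pics/{n}4.png",cv2.resize(im[120:320,80:346],None,fx=3,fy=3))
    for ob in ("tin","lid"):
        for r in models.cut_out(n,ob)[:1]:
            q=P[r["region"]&(d>0)]; t=q[(q[:,2]>.044)&(q[:,2]<.056)]; z=np.median(t[:,2]); t=t[:,:2]-o; t=np.stack([t@g,t@gy],1)*1e3
            print(n,ob,r["p"],z,cv2.minAreaRect(t.astype(np.float32)))
E
```

```text
top tin 0.76 0.05081043069873514 ((-2.789703369140625, 2.086261749267578), (129.83538818359375, 63.51667022705078), 0.47523006796836853)
top lid 0.77 0.05096355793272722 ((-1.5915336608886719, 2.810028076171875), (60.55537796020508, 127.88294219970703), 89.11126708984375)
side tin 0.88 0.0512216972865045 ((-1.3638076782226562, 5.600427627563477), (132.4914093017578, 72.64842224121094), 0.9212961196899414)
side lid 0.81 0.05145135585727312 ((-0.9923934936523438, 0.3449516296386719), (132.236572265625, 61.7364387512207), 0.0178256593644619)
```

View pics/top4.png

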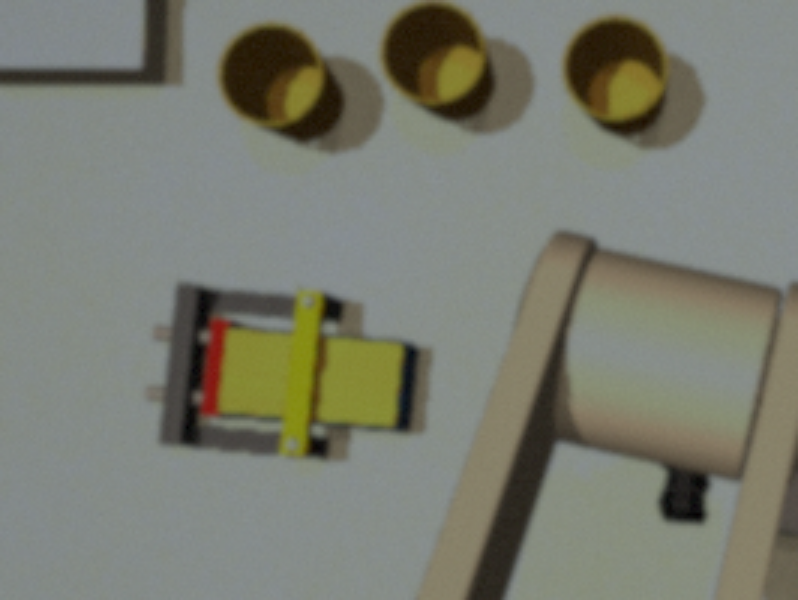

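The tin lies flush on the red pad (px 215,367), under the bar (305,372), centred and square, with the robot clear of it.

```bash
python3 -c "
from plant import bot
print(bot.finish_job())"
```

```text
the job is handed in; nothing more can be done
None
```

The job is handed in (the hand-in returned no verdict): the lid is pressed home, and the tin was held against the stop at about 11 N at the wrist, including roughly 3 N of drag, for over a second, then released square under the bar.

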